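# Cap the dust port that the blue cap fits

### The arm

A 6-joint arm with a two-finger parallel gripper is mounted at the origin on the work surface. World frame = base frame: x ahead of the robot, y to its left, z up, the work surface at z = 0. Lengths are in m, angles in rad, forces in N, time in s.
With the tool pointing down it reaches from about 0.25 to 0.725 m from the base axis. Payload 4 kg.
Tool frame: the origin (TCP) lies on the front face of the gripper's body, between the roots of the fingers; the fingertips stand 73 mm ahead of it and the grasp point (between the pads) lies 54 mm ahead of it; z points along the fingers, y is the line along which they close (so a half turn about z gives the same grasp; the last joint's range is limited). The gripper opens to 85 mm and grips with 20 to 120 N. Pads are 22 mm wide; open, the fingers measure 114 mm over their backs; the gripper's body (76 mm by 85 mm) begins 54 mm behind the grasp point. The pads swing forward as they close: fully open they stand 13 mm farther back than shut.
Start: joints at [-1.334, 0.241, 0.005, 1.335, 0, 1.571], TCP at [0.117, -0.486, 0.304] pointing down, gripper open.
Joint ranges: [-2.72, 2.72], [-1.05, 1.87], [-1.09, 1.28], [-1.99, 2.15], [-1.42, 1.44], [-3.14, 3.14]. Speed limits (rad/s): [2.79, 2.79, 3.14, 3.14, 3.14, 3.14].

### API

Orientations are given as a unit quaternion [x, y, z, w].
In Python, from workcell import bot gives the robot as it stands. The module is installed in compiled form; this text tells all that it offers.
- The arm moves only by the tool step_arm, never from a script. Its argument "rows" is a list of rows, each a list of 2 entries, a list of its own where there are three numbers: the shift along the tool's x, y, z in mm, then the turn about the tool's z in degrees. A call has 1 to 12 rows; each row is the pose to reach, as a shift and turn from the pose commanded when the call began, along the tool's axes at that moment; what a row does not reach only later rows make up. A row lasts 1/8 s, in which the tool goes at most 62.5 mm and 10.7 degrees, less where a joint would pass 70% of its speed; a pose out of reach is approached as far as the arm can. A call with a gripper value outside its range is refused whole. "claw" is the gripper's target within -1 to 1 (shut at 1, half-way at 0, fully open at -1), set as the call begins (left out, the last holds). The fingers move at their own pace and stop on an object; the grip force is fixed at half the most. Time passes only in rows, so rows that repeat a pose let the fingers close. It gives the time, the measured TCP pose, the force, the opening and the grip force at its end, in the units of the state.
- bot.get_obs(): the state, without advancing time (a new reading comes with each control period).
- bot.camera(name): name is "side" or "top"; returns (picture, depth): 420x560x3 uint8, red, green, blue; 420x560 float32, m along the optical axis (not along the pixel's ray), 0 where there is no reading.
- bot.camera_params(name): a dict with "fx", "fy", "cx", "cy" (pixels), "pose" (4x4, takes a point from camera to world coordinates). Camera axes: x right, y up, looking along -z (the intrinsics and any distortion apply to the point x, -y, -z); pixel columns grow to the right and rows downward; lengths in m; the calibration is good to about 2 mm. A picture is of the moment at which its call begins. camera_params takes no time and is no camera call.
- bot.job_done(): hands the job in; it is judged then, once.
Trained networks look in the newest picture that a camera, given by its name, has taken for a name from the list of things; names that differ only in an ending like _2 or _b are one class to them, and where a whole thing is asked for, a point or a joint stands for the part that bears it (a point fixed in the world has none). Each returns a list of dicts, best first, with "score" (0 to 1); they miss things now and then, are a little off and sometimes report something else, mostly with a low value. They report only what shows in the picture. A call takes as long as a camera call. They do not tell look-alikes from the thing itself.
- bot.trace(target, camera): "pixels" (420x560 bool, what is visible of it) and "uv" ([column, row] in pixels, amid what is visible of it).
The state is a dict: "clock": time; "joint_pos": joint angles; "joint_vel": joint speeds; "tau": joint torques, N m; "eef_pos": TCP position; "tool_rot": TCP orientation; "ft_force": force on the tool from outside, world axes, zero at the start; "ft_torque": the same for the moment, N m; "grip_width": finger opening in m; "grasp_force": force on a finger pad.
Only numpy, scipy, OpenCV 4.12 (cv2) and the standard library are available. Lean on these libraries where they do the work, as an engineer would, in place of code of your own. Each camera call takes 0.05 s, during which the arm holds its last target. There are 200 camera calls.

### The job

The loose blue cap fits only one of the two open stub pipes on the grey dust-extraction box; the other stub is a little too thick for it. Find out which by trying the cap on, and leave it pushed fully home on the pipe it fits, level and let go. Leave the orange cap where it is.

Things in the scene. Friction and masses are not known exactly. Their poses are not given: they have to be found in the camera images.
- cap_knob (a point): blue loose cap standing rim down: cup 58 mm outside, 50 inside, 35 high (30 deep inside), with a knob 30 mm in diameter and 46 tall on top; about 90 g. The point is the knob's middle on the axis, 58 mm above the rim, 23 above the cup's flat top; z up. Fully home on its stub the point lies 28 mm above the stub's rim; on the too-thick stub the cap stops on the bevel, about 53 mm above
- port_a (a point): rim centre of an open upright steel stub on the grey dust box, at the end away from the hose. 120 mm above the bench, 50 above the box; z up, y along the box towards its hose. Outer edge bevelled 6 x 6 mm, leads on a cap up to 4 mm off-centre. One of the two stubs is 46 mm in outside diameter, the other 53 mm; which is which varies
- port_b (a point): rim centre of an open upright steel stub on the grey dust box, in the middle; 120 mm on stands a stub with a fixed grey cap. 120 mm above the bench, 50 above the box; z up, y along the box towards its hose. Outer edge bevelled 6 x 6 mm, leads on a cap up to 4 mm off-centre. One of the two stubs is 46 mm in outside diameter, the other 53 mm; which is which varies
- orange_cap_knob (a point): orange loose cap, 76 mm in diameter and 65 high, a bystander from another pipe, at least 100 mm from the blue cap. The point is the middle of its knob, 50 mm above the bench; z up
Not all that is in view belongs to the job. Leave any green look-alike of the part that bears cap_knob alone.

How it is judged:
At the end, for the whole second after the job is handed in: The blue cap is fully home on the stub it fits: its knob's middle within 12 mm of the stub's axis and less than 38 mm above the stub's mouth (28 mm when fully home), upright within 10 degrees (((horizontal distance between cap_knob and port_a below 0.012 m and z of cap_knob in the frame of port_a between 0.015 and 0.038 m) or (horizontal distance between cap_knob and port_b below 0.012 m and z of cap_knob in the frame of port_b between 0.015 and 0.038 m)) and angle between cap_knob's own z axis and vertical below 0.175 rad); the robot touches nothing.
It fails at once if the orange cap is moved more than 40 mm from its place (distance of orange_cap_knob from where it was at the start of the episode above 0.04 m).
It also fails if it takes over 42 s, if anything falls off the work surface, if the arm or the gripper's body presses on something with over 40 N, if the wrist force passes 120 N, or if a joint passes its speed limit or range.

## Working session

There is one attempt and no reset: what is moved stays moved. The work goes in short steps, Python scripts to look and compute and a tool call to move; the robot and the scene stay as the last step left them, time stands still between calls to the robot, and variables do not carry over. Pictures are saved under pics/ and viewed, at most 10 in all, crops included, and the job is handed in when it is done.

Besides the shell and the picture viewer there is one more tool, called after ">>>" as a command line: name --argument value ..., lists and objects as JSON in quotes. step_arm: Moves the arm, as the interface text tells. Its arguments: {"type":"object","properties":{"rows":{"type":"array"},"claw":{"type":"number"}},"required":["rows"]}

```bash
mkdir -p pics
cat > h.py <<'E'
from workcell import bot
import numpy as np, cv2
def cloud(name,depth):
    p=bot.camera_params(name); v,u=np.mgrid[0:420,0:560]
    P=np.stack([(u-p['cx'])/p['fx']*depth,-(v-p['cy'])/p['fy']*depth,-depth],-1)
    T=np.array(p['pose']); return P@T[:3,:3].T+T[:3,3]
E
python3 - <<'E'
from h import *
for n in('top','side'):
    im,d=bot.camera(n); cv2.imwrite(f'pics/{n}0.png',im[...,::-1]); np.save(n+'0.npy',d); C=cloud(n,d)
    print(n,bot.camera_params(n))
    for t in('cap_knob','port_a','orange_cap_knob'):
        for r in bot.trace(t,n):
            m=r['pixels']&(d>0); print(t,round(r['score'],2),np.round(r['uv']),m.sum(),np.round(np.median(C[m],0),3) if m.any() else '',np.round(C[m].max(0),3) if m.any() else '', np.round(C[m].min(0),3) if m.any() else '')
o=bot.get_obs();print(o)
E
```

```text
top {'fx': 447.14860491406847, 'fy': 447.14860491406847, 'cx': 283.5619327131138, 'cy': 209.20149265453554, 'pose': array([[-0.02042902,  0.99381329, -0.10916868,  0.47493201],
       [-0.99978842, -0.02004448,  0.00461885, -0.06691734],
       [ 0.00240204,  0.10923994,  0.99401251,  0.95975144],
       [ 0.        ,  0.        ,  0.        ,  1.        ]])}
cap_knob 0.73 [352. 253.] 646 [ 0.481 -0.205  0.036] [ 0.511 -0.18   0.085] [ 0.451 -0.244 -0.003]
cap_knob 0.61 [401. 255.] 725 [ 0.481 -0.31   0.036] [ 0.513 -0.289  0.086] [ 0.453 -0.358 -0.004]
port_a 0.71 [151. 230.] 12820 [0.535 0.195 0.07 ] [0.651 0.506 0.164] [ 0.453 -0.063 -0.001]
orange_cap_knob 0.93 [341. 181.] 1083 [ 0.634 -0.193  0.036] [ 0.681 -0.158  0.07 ] [ 0.601 -0.237 -0.   ]
side {'fx': 499.91504792998785, 'fy': 499.91504792998785, 'cx': 282.9015191786649, 'cy': 205.48199970195589, 'pose': array([[ 0.92164128,  0.19022759, -0.33821712,  0.22873736],
       [-0.38752475,  0.49623691, -0.77689993, -0.79679038],
       [ 0.02004802,  0.84709055,  0.53107032,  0.62338202],
       [ 0.        ,  0.        ,  0.   
[... 446 characters left out ...]
': array([-1.33399430e+00,  2.40690923e-01,  4.82248185e-03,  1.33518919e+00,
       -6.31947207e-06,  1.57080294e+00]), 'joint_vel': array([ 2.09244929e-04, -2.35956184e-03,  1.90449506e-03,  1.93696257e-03,
        4.91625565e-04, -8.81832392e-06]), 'tau': array([-1.90679675e-04, -3.71780455e+01,  2.52330726e+01,  5.31213198e-03,
        2.51017315e-05,  7.64660314e-06]), 'eef_pos': array([ 0.11728093, -0.48598394,  0.30379312]), 'tool_rot': array([ 9.92999167e-01,  1.18121283e-01, -1.85713720e-05, -1.29364973e-04]), 'ft_force': array([ 0.10306104, -0.40371304,  0.09258259]), 'ft_torque': array([-0.01948391,  0.01494064,  0.0075752 ]), 'grasp_force': 0.0, 'grip_width': 0.08563502758652264}
```

View pics/top0.png

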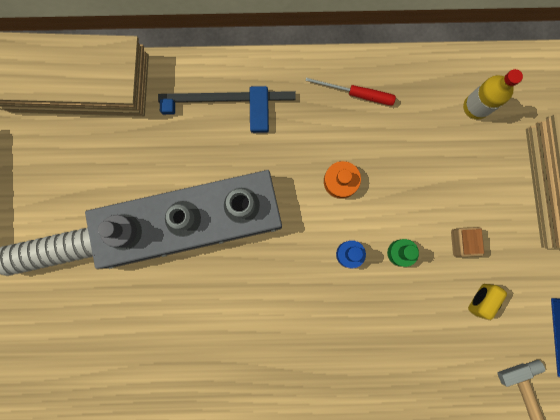

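View pics/side0.png

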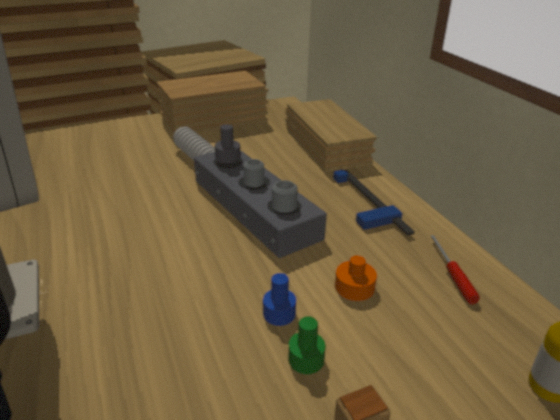

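Run:
```python
from h import *
import itertools
im=cv2.imread('pics/top0.png'); s=cv2.imread('pics/side0.png')
cv2.imwrite('pics/crop0.png',np.hstack([cv2.resize(im[220:290,320:430],(400,255),interpolation=2),cv2.resize(s[260:390,240:360],(400,433),interpolation=2)[:255] if 0 else cv2.resize(s[265:385,220:400],(400,255),interpolation=2)]))
for n in('top','side'):
    d=np.load(n+'0.npy'); C=cloud(n,d); z=C[...,2]
    # ring at stub rim height
    box=(C[...,0]>.4)&(C[...,0]<.75)&(C[...,1]<.6)&(C[...,1]>-.15)&(d>0)
    m=(box&(z>.112)&(z<.129)).astype(np.uint8)
    k,l,st,_=cv2.connectedComponentsWithStats(m)
    for i in range(1,k):
        if st[i,4]>15:
            P=C[l==i][:,:2].astype(np.float32); c,r=cv2.minEnclosingCircle(P*1000); print(n,'rim',st[i],np.round(c,1),round(r,1),np.median(z[l==i]))
    # knob tops
    m=((z>.074)&(z<.095)&(C[...,1]<-.1)&(d>0)&(C[...,0]>.4)).astype(np.uint8)
    k,l,st,_=cv2.connectedComponentsWithStats(m)
    for i in range(1,k):
        if st[i,4]>15:
            P=C[l==i]; c,r=cv2.minEnclosingCircle((P[:,:2]*1000).astype(np.float32)); img=(im,s)[n=='side']
            print(n,'knob',st[i],np.round(c,1),round(r,1),np.round(np.median(P,0),4),'bgr',img[l==i].mean(0).round())
```

```text
top rim [226 189  28  28 316] [582.4  13.2] 26.4 0.11824107032783104
top rim [166 205  24  24 281] [558.1 130.9] 22.8 0.11785288514041192
top rim [100 215  32  32 528] [533.9 248.3] 31.1 0.11547631863702573
top knob [476  83  28  27 177] [ 798.3 -499.3] 30.0 [ 0.7817 -0.478   0.0839] bgr [ 59. 104. 116.]
top knob [546 116  14 103 346] [ 646.2 -612.4] 103.6 [ 0.6555 -0.6072  0.0906] bgr [ 74. 113. 140.]
top knob [403 245  16  15 188] [ 481.4 -318.4] 15.0 [ 0.482  -0.3172  0.0814] bgr [ 55. 125.  39.]
top knob [347 247  16  15 184] [ 480.6 -208.9] 14.8 [ 0.4806 -0.2084  0.0813] bgr [153.  78.  32.]
side rim [170  93  39   8  86] [530.3 597.6] 56.5 0.11523053278169093
side rim [214 139  26  13 206] [532.7 245.8] 31.1 0.11403507724693607
side rim [244 159  20  11 146] [558.9 127.2] 23.5 0.11601694600730561
side rim [272 180  25  15 201] [581.   11.6] 26.4 0.11614870222985518
side knob [271 273  18  14 200] [ 481.  -209.3] 15.8 [ 0.48   -0.2118  0.0794] bgr [110.  62.  41.]
side knob [298 316  20  17 268] [ 482.1 -318.1] 15.8 [ 0.4806 -0.3208  0.0797] bgr [39. 93. 40.]
side knob [541 336  19  31 276] [ 780.5 -495.4] 23.6 [ 0.7713 -0.5     0.0837] bgr [32. 70. 81.]
```

View pics/crop0.png

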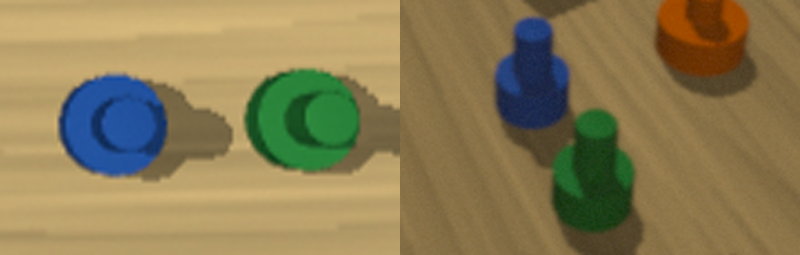

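>>> step_arm --rows '[[[50, -22, 10], -9], [[100, -44, 25], -18], [[150, -66, 40], -27], [[200, -88, 55], -36], [[250, -110, 70], -45], [[300, -132, 80], -54], [[360, -158, 90], -64], [[418, -184, 104], -75], [[418, -184, 104], -75], [[418, -184, 104], -75]]' --claw -1

```text
clock: 1.65
eef_pos: [0.4803, -0.2088, 0.1996]
tool_rot: [0.716, 0.698, -0.0, -0.0]
ft_force: [-1.2, -0.7, -0.3]
grip_width: 0.0856
grasp_force: 0.0
```

The top view shows two candidates: a blue cup with knob at (352,253) and a green one at (404,253). In the side view they are at (279,303) and (308,348). The task calls for the loose blue cap, so the one at (352,253) is the target, and the crop confirms it. Orange is at (341,181), stub a at (240,203), about 53 mm wide, and stub b at (178,216), about 46 mm.

The tool is over the blue knob, so I descend and grip.

>>> step_arm --rows '[[[0, 0, 30], 0], [[0, 0, 60], 0], [[0, 0, 84], 0], [[0, 0, 84], 0], [[0, 0, 84], 0]]'

```text
clock: 2.28
eef_pos: [0.4804, -0.2103, 0.1171]
tool_rot: [0.717, 0.697, 0.0, 0.001]
ft_force: [0.1, 0.3, 0.4]
grip_width: 0.0852
grasp_force: 0.0
```

>>> step_arm --rows '[[[0, 0, 0], 0], [[0, 0, 0], 0], [[0, 0, 0], 0], [[0, 0, 0], 0], [[0, 0, 0], 0], [[0, 0, 0], 0], [[0, 0, 0], 0], [[0, 0, 0], 0]]' --claw 1

```text
clock: 3.28
eef_pos: [0.4808, -0.2092, 0.1165]
tool_rot: [0.716, 0.698, 0.0, 0.0]
ft_force: [-1.2, 0.5, 5.8]
grip_width: 0.029
grasp_force: 58.9
```

Gripped (29 mm, 59 N). Now lift and carry to stub b.

>>> step_arm --rows '[[[0, 0, -40], 0], [[0, 0, -90], 0], [[0, 0, -140], 0], [[30, 6, -150], 0], [[75, 15, -150], 0], [[125, 25, -150], 0], [[175, 35, -150], 0], [[225, 45, -150], 0], [[275, 55, -150], 0], [[315, 63, -150], 0], [[342, 69, -150], 0], [[342, 69, -150], 0]]'

```text
clock: 4.78
eef_pos: [0.5579, 0.133, 0.2648]
tool_rot: [0.715, 0.699, -0.001, -0.0]
ft_force: [-0.2, -1.0, -0.3]
grip_width: 0.0284
grasp_force: 59.4
```

>>> step_arm --rows '[[[0, 0, 0], 0], [[0, 0, 0], 0]]'

```text
clock: 5.03
eef_pos: [0.5578, 0.13, 0.2657]
tool_rot: [0.716, 0.698, -0.0, -0.0]
ft_force: [0.6, 0.2, -1.2]
grip_width: 0.0286
grasp_force: 59.4
```

Run:
```python
from h import *
for n in('top','side'):
    im,d=bot.camera(n); cv2.imwrite(f'pics/{n}1.png',im[...,::-1]); C=cloud(n,d)
    hsv=cv2.cvtColor(im,cv2.COLOR_RGB2HSV)
    m=(hsv[...,0]>100)&(hsv[...,0]<125)&(hsv[...,1]>140)&(C[...,2]>.13)&(d>0)&(C[...,1]>0)
    P=C[m]; print(n,m.sum(),P.min(0).round(4),P.max(0).round(4))
    t=P[(P[:,2]>.165)&(P[:,2]<.19)]
    if len(t)>5: print(cv2.minEnclosingCircle((t[:,:2]*1000).astype(np.float32)))
s=cv2.imread('pics/side1.png'); cv2.imwrite('pics/c1.png',cv2.resize(s[60:240,150:350],(800,600)[:2] if 0 else (600,540)))
print(bot.get_obs()['eef_pos'])
```

```text
top 474 [0.529  0.0919 0.1526] [0.5839 0.1339 0.3271]
((556.5504760742188, 126.86896514892578), 27.857053756713867)
side 700 [0.5291 0.0986 0.1509] [0.5854 0.1459 0.2305]
((557.3101806640625, 123.92295837402344), 29.69316291809082)
[0.55792058 0.13002113 0.26597339]
```

View pics/c1.png

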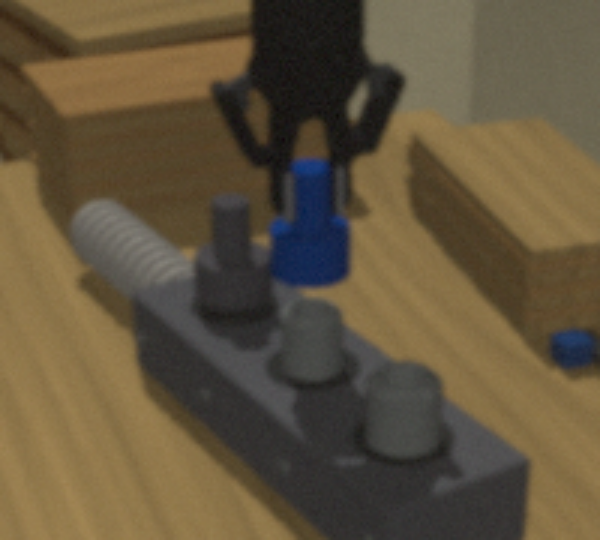

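The crop shows the cap level in the gripper at (312,255), directly above stub b at (314,310). Next I lower it slowly.

>>> step_arm --rows '[[[1, 0, 12], 0], [[1, 0, 22], 0], [[1, 0, 28], 0], [[1, 0, 32], 0], [[1, 0, 36], 0], [[1, 0, 39], 0], [[1, 0, 41], 0], [[1, 0, 41], 0]]'

```text
clock: 6.12
eef_pos: [0.558, 0.132, 0.2248]
tool_rot: [0.716, 0.698, -0.0, 0.0]
ft_force: [-0.9, -1.1, -1.7]
grip_width: 0.029
grasp_force: 59.4
```

No resistance past the bevel height, so b is the stub that fits. I keep going until it is home.

>>> step_arm --rows '[[[0, 0, 5], 0], [[0, 0, 10], 0], [[0, 0, 14], 0], [[0, 0, 17], 0], [[0, 0, 18], 0], [[0, 0, 18], 0]]'

```text
clock: 6.88
eef_pos: [0.558, 0.132, 0.2068]
tool_rot: [0.716, 0.698, -0.0, -0.0]
ft_force: [0.3, -0.7, -1.0]
grip_width: 0.0285
grasp_force: 59.4
```

>>> step_arm --rows '[[[0, 0, 1], 0], [[0, 0, 2], 0], [[0, 0, 2], 0]]'

```text
clock: 7.25
eef_pos: [0.5581, 0.1321, 0.2064]
tool_rot: [0.716, 0.698, 0.001, 0.0]
ft_force: [-2.3, -1.5, 5.9]
grip_width: 0.0291
grasp_force: 60.4
```

Contact at the bottom. Now open and retreat upward.

>>> step_arm --rows '[[[0, 0, 0], 0], [[0, 0, 0], 0], [[0, 0, 0], 0], [[0, 0, 0], 0], [[0, 0, 0], 0], [[0, 0, 0], 0]]' --claw -1

```text
clock: 8.0
eef_pos: [0.558, 0.132, 0.2049]
tool_rot: [0.716, 0.698, -0.0, -0.0]
ft_force: [-0.3, 0.9, -0.7]
grip_width: 0.085
grasp_force: 0.0
```

>>> step_arm --rows '[[[0, 0, -20], 0], [[0, 0, -50], 0], [[0, 0, -90], 0], [[-40, 0, -120], 0], [[-90, 0, -120], 0], [[-140, 0, -120], 0], [[-180, 0, -120], 0], [[-180, 0, -120], 0], [[-180, 0, -120], 0]]'

```text
clock: 9.12
eef_pos: [0.5535, -0.0478, 0.3249]
tool_rot: [0.716, 0.698, 0.0, -0.0]
ft_force: [0.0, 0.3, -1.1]
grip_width: 0.0854
grasp_force: 0.0
```

Run:
```python
from h import *
for n in('top','side'):
    im,d=bot.camera(n); cv2.imwrite(f'pics/{n}2.png',im[...,::-1]); C=cloud(n,d)
    hsv=cv2.cvtColor(im,cv2.COLOR_RGB2HSV)
    m=(hsv[...,0]>100)&(hsv[...,0]<125)&(hsv[...,1]>140)&(C[...,2]>.08)&(d>0)&(C[...,1]>0)&(C[...,1]<.25)
    P=C[m]; print(n,m.sum(),P.min(0).round(4),P.max(0).round(4))
    t=P[P[:,2]>.16]
    if len(t)>5: print('knob top',np.median(t,0),cv2.minEnclosingCircle((t[:,:2]*1000).astype(np.float32)))
a=cv2.imread('pics/top2.png')[130:290,80:400]; b=cv2.imread('pics/side2.png')[80:320,170:410]
cv2.imwrite('pics/c2.png',np.hstack([cv2.resize(a,(480,240)),cv2.resize(b,(240,240))]))
print(bot.get_obs()['ft_force'])
```

```text
top 154 [0.5336 0.1336 0.1224] [0.5809 0.1596 0.175 ]
knob top [0.557397   0.13798502 0.17133717] ((557.7383422851562, 136.70394897460938), 13.905708312988281)
side 676 [0.5294 0.0998 0.0903] [0.5825 0.1559 0.1715]
knob top [0.55633115 0.12249554 0.16788116] ((555.1329956054688, 127.84062194824219), 14.09621810913086)
[ 0.31121624 -0.80576659  0.85503802]
```

View pics/c2.png

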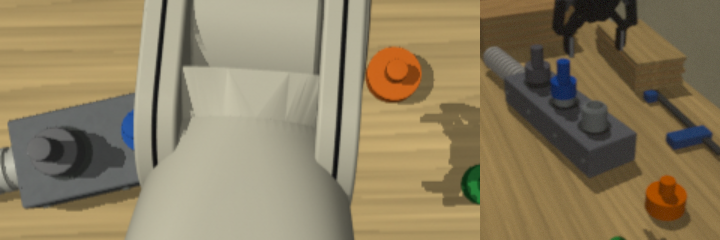

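The side view (right half) shows the blue cap seated and level on the middle stub at crop (563,85). Its knob top is at z≈0.171, which matches fully home. The orange cap is where it was, and the gripper is clear.

```bash
python3 -c "
from workcell import bot
print(bot.job_done())"
```

```text
the job is handed in; nothing more can be done
None
```

The blue cap is fully home, level and released on port_b, the stub it fits; I never tried it on port_a (it measured about 53 mm against b's 46), the orange cap was not touched, and the job is handed in.

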